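# Open the bayonet cover of an air filter housing

## Task

Take the cover off the air filter housing: press it down against its spring, twist it about a quarter turn counter-clockwise (seen from above) until its ears are clear of the two hooks, and lift it off, without forcing it. Set it down gently, flat and grip bar upwards, on the floor of the shallow metal tray, let go of it, and leave the filter cartridge and the wrench on the bench where they are.

Things in the scene. Friction and masses are not known exactly. Their poses are not given: they have to be found in the camera images.
- cover_grip (a point): Aluminium cover: round plug 86 mm diameter, 35 mm high, upright grip bar across its top (80 long x 24 wide x 43 mm high); 78 mm high in all, 0.26 to 0.44 kg. The point is on the axis in the bar: 18 mm below the bar's top, 25 mm above the plug's top, 60 mm above the flat underside. x along the bar, y across it, z up.
- cover_ear (a point): Outer end of one of the cover's two ears (the other is opposite), in line with the grip bar: 18 mm wide, 10 mm thick, reaching 62 mm from the axis. The point is half-way up the ear, 30 mm below the grip point.
- housing_mouth (a point): Grey filter housing, upright cylinder 110 mm diameter on a 150 mm square foot bolted to the bench, brass pipe stubs low on its sides. The point is the centre of its mouth, level with the rim, 85 mm above the bench; z up, x along the cover's ears when locked. Bore 91 mm. A spring plate inside pushes the cover up: 14 N when locked, 18 N when pressed 11 mm.
- hook_notch (a point): Notch in the underside of one of the two dark steel hooks on the rim (same opposite), where a locked ear is held up. Press the cover down over 7 mm (it bottoms at 14; 10 to 11 is good), keep it down and turn it. Hook: radii 50 to 74 mm, top 30 mm above the rim, from 22 degrees clockwise of the notch (end stop) to 55 degrees counter-clockwise.
- hook_end (a point): Open end of that hook, 55 degrees counter-clockwise of the notch, at the hook's top. Ears are clear of both hooks once the cover has turned over 66 degrees, and up to 140. The freed cover pops up 3 mm above its locked height and sits loosely, plug 8 mm deep in the bore; raise it 70 mm or more to carry it clear of the hooks.
- tray_in (a point): Shallow open rectangular metal tray, 260 (x) x 200 (y) x 30 mm high, walls 3 mm, fixed to the bench. This point is the centre of its inner floor, 3 mm above the bench; x along its long side, z up.
- cartridge: Bystander: new paper filter cartridge, upright cylinder 76 mm diameter, 120 mm high; origin at the centre of its underside.
- wrench: Bystander: steel wrench lying on the bench, 200 mm long; x along it.
- cover: The same cover: origin at the centre of its flat underside, same axes.
- housing: The same housing: origin at the centre of the underside of its foot, on the bench; axes as at its mouth.
Mind the look-alikes: they are no part of the job. What is meant by the cover is not blue or yellow, and is the smaller of those in its own colour.

How it is judged:
On the way:
1. the cover is turned clear of the hooks (more than 60 degrees) while still in the mouth of the housing (angle between the x axis of cover_grip and the x axis of housing_mouth, either way round above 1.05 rad and horizontal distance between cover_grip and housing_mouth below 0.01 m and z of cover_grip in the frame of housing_mouth below 0.06 m), for 0.05 s.
At the end, for the whole second after the job is handed in: The cover lies flat on the tray's floor inside its walls (grip point within 100 mm along and 70 mm across of the tray's centre, 56 to 64 mm above its floor), bar upwards within 0.08 rad, at rest (x of cover_grip in the frame of tray_in between -0.1 and 0.1 m and y of cover_grip in the frame of tray_in between -0.07 and 0.07 m and z of cover_grip in the frame of tray_in between 0.056 and 0.064 m and angle between cover_grip's own z axis and vertical below 0.08 rad and linear speed of cover below 0.02 m/s); the robot touches nothing.
It fails at once if the cover is dropped or slammed into the tray (meets it faster than 0.7 m/s) (contact force between cover and anything else above 0.5 N and linear speed of cover above 0.7 m/s and horizontal distance between cover_grip and tray_in below 0.16 m and z of cover_grip in the frame of tray_in below 0.075 m).
It fails at once if a bystander is moved more than 30 mm (distance of any of cartridge, wrench from where it was at the start of the episode above 0.03 m).
It fails at once if the cover is forced against the housing or its hooks (over 100 N) (contact force between cover and housing above 100 N).
It also fails if it takes over 54 s, if anything falls off the work surface, if the arm or the gripper's body presses on something with over 40 N, if the wrist force passes 120 N, or if a joint passes its speed limit or range.

## Robot

A 7-joint arm with a two-finger parallel gripper is mounted at the origin on the work surface. World frame = base frame: x ahead of the robot, y to its left, z up, the work surface at z = 0. Lengths are in m, angles in rad, forces in N, time in s.
With the tool pointing down it reaches from about 0.4 to 0.85 m from the base axis. Payload 10.4 kg.
Tool frame: the origin (TCP) lies at the very end of the fingers, on their centre line; the grasp point (between the pads) lies 19 mm behind it; z points along the fingers, y is the line along which they close (so a half turn about z gives the same grasp; the last joint's range is limited). The gripper opens to 85 mm and grips with 20 to 120 N. Pads are 22 mm wide; open, the fingers measure 114 mm over their backs; the gripper's body (76 mm by 85 mm) begins 54 mm behind the grasp point. The pads swing forward as they close: fully open they stand 13 mm farther back than shut.
Start: joints at [1.181, 0.332, -0.065, 1.46, 0.022, 1.35, -0.088], TCP at [0.224, -0.583, 0.208] pointing down, gripper open.
Joint ranges: [-2.6, 2.6], [-0.5, 2.12], [-1.47, 1.34], [0.16, 2.42], [-1.27, 4.41], [0.06, 2.06], [-2.6, 2.6]. Speed limits (rad/s): [2.22, 2.22, 2.79, 2.79, 3.14, 3.14, 3.14].

## Interface

Orientations are given as a unit quaternion [x, y, z, w].
In Python, from workcell import * gives the robot as it stands.
- The arm moves only by the tool step_arm, never from a script. Its argument "commands" is one flat list of numbers, 7 for each row, row after row: the finger opening in mm, from 0 to 85.4, then the shift along the world's x, y, z as a fraction of full scale, then the turn, a rotation vector about the world's x, y, z as a fraction of full scale. A call has exactly 10 rows; each row is the pose to reach, as a shift and turn from the pose commanded when the call began, turning the shorter way round; what a row does not reach only later rows make up. Full scale, the value 1, is 0.6 m for a shift and pi rad for a turn. A row lasts 1/8 s, in which the tool goes at most 62.5 mm and 10.7 degrees, less where a joint would pass 70% of its speed; a pose out of reach is approached as far as the arm can. A call with a number of a shift or a turn outside -1 to 1 is refused whole. A call with a gripper value outside its range is refused whole. The fingers move at their own pace and stop on an object; "squeeze" is the grip in N (left out, the last holds). Time passes only in rows, so rows that repeat a pose let the fingers close, or fill a call up. It gives the time, the measured TCP pose, the force, the opening and the grip force at its end, in the units of the state.
- get_obs(): the state, without advancing time (a new reading comes with each control period).
- camera(name): name is "scene" or "top" or "wrist"; returns the picture (420x560x3 uint8, red, green, blue); there is no depth.
- camera_params(name): a dict with "mtx" (3x3 intrinsics, pixels), "extrinsics" (4x4, takes a point from world to camera coordinates); the wrist camera has in their place "tool_from_camera" (4x4, takes a point from camera to tool coordinates, whose origin is the TCP and whose axes are the flange's). Camera axes: x right, y down, z forward; pixel columns grow to the right and rows downward; lengths in m; the calibration is good to about 2 mm. A picture is of the moment at which its call begins: read the wrist's pose just before it. camera_params takes no time and is no camera call.
- hand_in(): hands the job in; it is judged then, once.
The state is a dict: "clock": time; "joint_pos": joint angles; "joint_velocities": joint speeds; "tau": joint torques, N m; "position": TCP position; "ee_rot": TCP orientation; "ft_force": force on the tool from outside, world axes, zero at the start; "torque": the same for the moment, N m; "grip_width": opening from 0.0 (shut) to 1.0 (fully open); "grasp_force": force on a finger pad.
Only numpy, scipy, OpenCV 4.12 (cv2) and the standard library are available. Lean on these libraries where they do the work, as an engineer would, in place of code of your own. Each camera call takes 0.05 s, during which the arm holds its last target. There are 200 camera calls.

## Working session

There is one attempt and no reset: what is moved stays moved. The work goes in short steps, Python scripts to look and compute and a tool call to move; the robot and the scene stay as the last step left them, time stands still between calls to the robot, and variables do not carry over. Pictures are saved under pics/ and viewed, at most 10 in all, crops included, and the job is handed in when it is done.

Besides the shell and the picture viewer there is one more tool, called after "Emit:" by a JSON object that holds its "api" and its "payload". step_arm: Moves the arm, as the interface text tells. Its arguments: {"type":"object","properties":{"commands":{"type":"array","items":{"type":"number"}},"squeeze":{"type":"number"}},"required":["commands"]}

```bash
mkdir -p pics
python3 - <<'E'
from workcell import *
import cv2,numpy as np
o=get_obs(); print(o)
for n in("scene","top"):
    cv2.imwrite(f"pics/{n}0.png",camera(n)[:,:,::-1]); p=camera_params(n); print(n,np.round(p["mtx"],1).tolist(),np.round(p["extrinsics"],4).tolist())
print(camera_params("wrist"))
E
```

```text
{'clock': 0.0, 'joint_pos': array([ 1.18139569,  0.33285085, -0.06471961,  1.46094017,  0.0216021 ,
        1.34988691, -0.08852108]), 'joint_velocities': array([-0.0013805 , -0.00117849,  0.00079164, -0.00121948, -0.00036446,
       -0.00068324,  0.00117948]), 'tau': array([ 3.99683086e-05, -6.25453591e+01,  4.88818204e-02, -3.91607344e+01,
        1.61883520e-02,  9.90855420e-03,  4.28778753e-05]), 'position': array([ 0.22400376, -0.58304637,  0.20692967]), 'ee_rot': array([ 9.83227289e-01,  1.82383155e-01, -1.56197715e-04, -6.76991172e-04]), 'ft_force': array([-0.19096262, -0.63164853,  0.48374506]), 'torque': array([ 0.02410491,  0.01288931, -0.02556258]), 'grasp_force': 0.0, 'grip_width': 0.9957745551400895}
scene [[426.6, 0.0, 286.1], [0.0, 426.6, 206.8], [0.0, 0.0, 1.0]] [[-0.3541, 0.9351, 0.0114, 0.2409], [0.7677, 0.2976, -0.5676, -0.3623], [-0.5341, -0.1922, -0.8233, 1.2671], [0.0, 0.0, 0.0, 1.0]]
top [[460.0, 0.0, 273.5], [0.0, 460.0, 201.8], [0.0, 0.0, 1.0]] [[0.0464, -0.9989, -0.0013, -0.0841], [-0.9761, -0.0451, -0.2128, 0.5658], [0.2125, 0.0111, -0.9771, 1.2296], [0.0, 0.0, 0.0, 1.0]]
{'mtx': array([[357.2950607 ,   0.        , 281.06510784],
       [  0.        , 357.2950607 , 207.35258257],
       [  0.        ,   0.        ,   1.        ]]), 'tool_from_camera': array([[ 9.63643138e-05, -9.60788334e-01, -2.77282830e-01,
         7.22483735e-02],
       [ 9.99999751e-01,  2.86320519e-04, -6.44573356e-04,
         4.89875942e-04],
       [ 6.98690325e-04, -2.77282699e-01,  9.60788123e-01,
        -1.65727520e-01],
       [ 0.00000000e+00,  0.00000000e+00,  0.00000000e+00,
         1.00000000e+00]])}
```

View pics/top0.png

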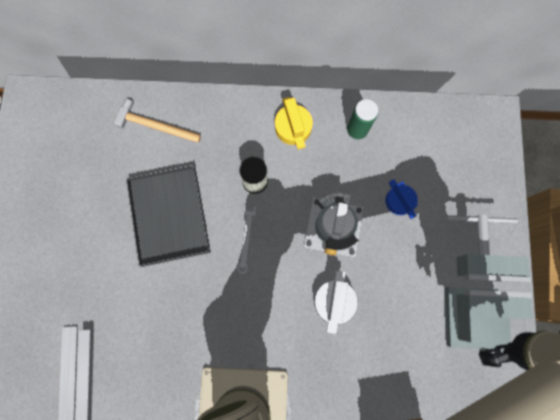

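View pics/scene0.png

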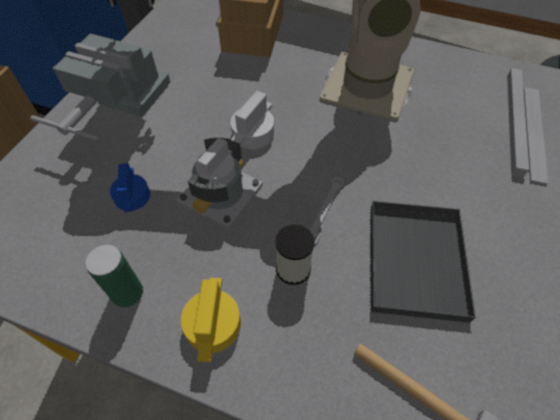

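The top view shows the housing with the aluminium cover at about (338,222), the tray at (168,213), the cartridge at (254,175) and the wrench at (246,240). The white, blue and yellow covers are the look-alikes. Next I'll zoom in on the housing and convert pixels to positions.

```bash
cat > h.py <<'E'
from workcell import *
import cv2,numpy as np
from scipy.spatial.transform import Rotation as R
def proj(P,M,E):
    c=np.c_[np.atleast_2d(P),np.ones(len(np.atleast_2d(P)))]@E.T[:,:3]; u=c@M.T; return u[:,:2]/u[:,2:]
def ray(uv,z,M,E):
    d=E[:3,:3].T@np.linalg.inv(M)@np.r_[uv,1]; c=-E[:3,:3].T@E[:3,3]; return c+d*(z-c[2])/d[2]
def cam(n,o=None):
    p=camera_params(n)
    if n!="wrist": return p["mtx"],p["extrinsics"]
    T=np.eye(4);T[:3,:3]=R.from_quat(o["ee_rot"]).as_matrix();T[:3,3]=o["position"]
    return p["mtx"],np.linalg.inv(T@p["tool_from_camera"])
E
python3 - <<'E'
from h import *
t=cv2.imread("pics/top0.png");s=cv2.imread("pics/scene0.png")
a=cv2.resize(t[180:270,290:390],(500,450),interpolation=cv2.INTER_CUBIC)
b=cv2.resize(s[120:230,170:270],(410,450),interpolation=cv2.INTER_CUBIC)[:,:300]
cv2.imwrite("pics/z.png",np.hstack([a,b]))
M,E=cam("top")
for n,uv,z in[("bar",(340,212),.14),("foot tl",(313,194),.01),("foot br",(354,256),.01),("foot bl",(305,246),.01),("foot tr",(362,205),.01),("tray tl",(129,178),.03),("tr",(194,163),.03),("bl",(141,264),.03),("br",(209,250),.03),("cart",(253,170),.12),("cartbase",(255,183),0)]: print(n,ray(uv,z,M,E).round(3))
E
```

```text
bar [ 0.533 -0.234  0.14 ]
foot tl [ 0.609 -0.172  0.01 ]
foot br [ 0.433 -0.293  0.01 ]
foot bl [ 0.455 -0.153  0.01 ]
foot tr [ 0.582 -0.315  0.01 ]
tray tl [0.627 0.365 0.03 ]
tr [0.681 0.18  0.03 ]
bl [0.381 0.304 0.03 ]
br [0.429 0.117 0.03 ]
cart [0.642 0.001 0.12 ]
cartbase [0.637 0.    0.   ]
```

View pics/z.png

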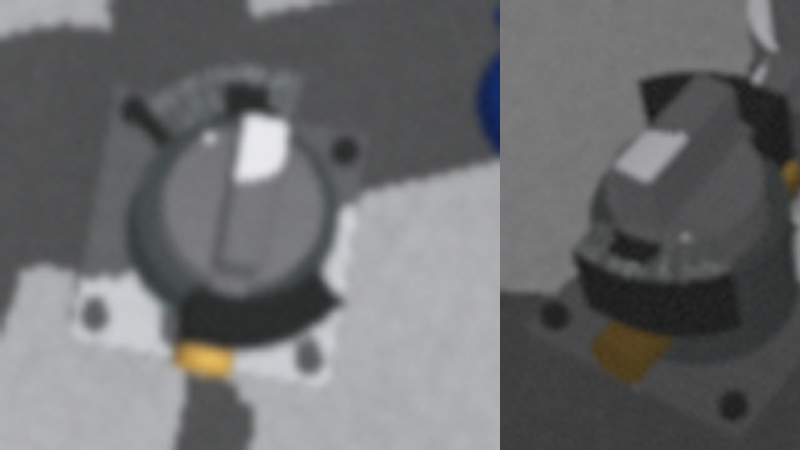

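The housing centre comes out near (0.520, -0.233), with the cover bar at roughly -8° yaw. The foot corners give about 150 mm per side, which matches the stated size. I'll move above it for a wrist view.

Emit:
{"api": "step_arm", "payload": {"commands": [85,0.05,0.06,0.09,0,0,-0.02,85,0.1,0.12,0.09,0,0,-0.04,85,0.16,0.19,0.09,0,0,-0.06,85,0.22,0.26,0.09,0,0,-0.08,85,0.28,0.33,0.09,0,0,-0.1,85,0.34,0.4,0.09,0,0,-0.12,85,0.4,0.47,0.09,0,0,-0.14,85,0.45,0.53,0.09,0,0,-0.16,85,0.493,0.583,0.09,0,0,-0.161,85,0.493,0.583,0.09,0,0,-0.161]}}

```text
clock: 1.35
position: [0.5217, -0.2298, 0.2612]
ee_rot: [0.998, -0.066, -0.0, -0.001]
ft_force: [-0.7, -0.9, -0.0]
grip_width: 0.996
grasp_force: 0.0
```

```bash
cat > w.py <<'E'
from h import *
import sys
o=get_obs(); im=camera("wrist")[:,:,::-1]; cv2.imwrite(sys.argv[1],im)
np.save("pose.npy",np.r_[o["position"],o["ee_rot"]])
e=R.from_quat(o["ee_rot"]).as_matrix()
print(o["clock"],o["position"].round(4),"yaw x",np.degrees(np.arctan2(e[1,0],e[0,0])),"tool z",e[:,2].round(4),o["joint_pos"].round(2),o["ft_force"].round(1))
E
python3 w.py pics/w1.png
```

```text
1.35 [ 0.5217 -0.2298  0.2612] yaw x -7.6149775160214705 tool z [-2.0e-04  1.7e-03 -1.0e+00] [ 0.62  0.21 -0.33  1.51  0.07  1.43 -1.42] [-0.7 -0.9 -0. ]
```

View pics/w1.png

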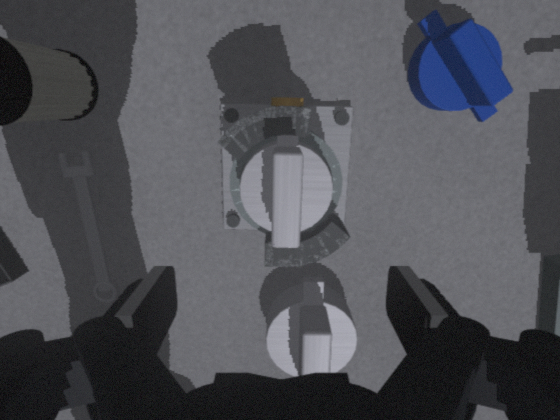

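The wrist view shows the cover's bar top with corners (273,153), (302,153), (301,247), (274,247). The hooks show at about (265,125) and (310,245).

Run:
```python
from h import *
p=np.load("pose.npy");M,E=cam("wrist",dict(position=p[:3],ee_rot=p[3:]))
P=np.array([ray(u,.152,M,E) for u in[(273,153),(302,153),(301,247),(274,247)]]);print(P.round(4),P.mean(0).round(4))
d=P[0]+P[1]-P[2]-P[3];print("yaw",np.degrees(np.arctan2(d[1],d[0])),"len",np.linalg.norm(d)/2,"wid",np.linalg.norm(P[0]-P[1]))
F=np.array([ray(u,.01,M,E) for u in[(221,106),(351,104),(223,230)]]);print(F.round(4),"foot centre",((F[1]+F[2])/2).round(4), np.linalg.norm(F[0]-F[1]),np.linalg.norm(F[0]-F[2]),np.degrees(np.arctan2(*(F[0]-F[2])[[1,0]])))
C=np.array([ray(u,.109,M,E) for u in[(240,189),(335,189)]]);print("plug",C.round(4),C.mean(0),np.linalg.norm(C[0]-C[1]))
```

```text
[[ 0.5585 -0.2276  0.152 ]
 [ 0.5555 -0.2497  0.152 ]
 [ 0.4786 -0.2399  0.152 ]
 [ 0.4815 -0.2177  0.152 ]] [ 0.5185 -0.2337  0.152 ]
yaw -7.322550265141746 len 0.07757433347340088 wid 0.022248294521679503
[[ 0.6003 -0.171   0.01  ]
 [ 0.5831 -0.3158  0.01  ]
 [ 0.4544 -0.147   0.01  ]] foot centre [ 0.5188 -0.2314  0.01  ] 0.14582668573991403 0.14777033708977183 -9.328305474973728
plug [[ 0.5245 -0.1914  0.109 ]
 [ 0.5131 -0.2773  0.109 ]] [ 0.51880226 -0.23436697  0.109     ] 0.086704608842772
```

Emit:
{"api": "step_arm", "payload": {"commands": [85,-0.001,0,-0.04,0,0,0,85,-0.002,-0.001,-0.08,0,0,0,85,-0.002,-0.001,-0.12,0,0,0,85,-0.002,-0.001,-0.15,0,0,0,85,-0.002,-0.001,-0.17,0,0,0,85,-0.002,-0.001,-0.17,0,0,0,85,-0.002,-0.001,-0.17,0,0,0,85,-0.002,-0.001,-0.17,0,0,0,85,-0.002,-0.001,-0.17,0,0,0,85,-0.002,-0.001,-0.17,0,0,0]}}

```text
clock: 2.65
position: [0.5189, -0.2343, 0.1599]
ee_rot: [0.998, -0.069, 0.0, 0.0]
ft_force: [-0.0, 0.5, -0.5]
grip_width: 0.996
grasp_force: 0.0
```

```bash
python3 w.py pics/w2.png
```

```text
2.65 [ 0.5189 -0.2343  0.1599] yaw x -7.962562297699692 tool z [ 3.e-04 -3.e-04 -1.e+00] [ 0.62  0.26 -0.33  1.66  0.09  1.23 -1.43] [-0.   0.5 -0.5]
```

View pics/w2.png

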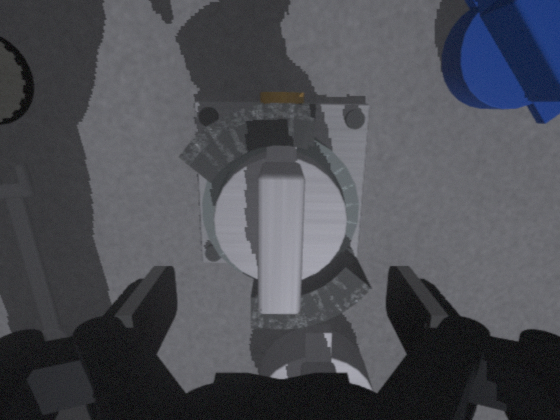

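The bar is centred at column ~281, with its top from (260,175) to (300,313), squarely between the fingers. I'll descend, then close.

Run:
```python
from h import *
p=np.load("pose.npy");M,E=cam("wrist",dict(position=p[:3],ee_rot=p[3:]))
P=np.array([ray(u,.152,M,E) for u in[(260,175),(303,175),(299,313),(259,313)]]);print(P.round(4),P.mean(0).round(4))
d=P[0]+P[1]-P[2]-P[3];print("yaw",np.degrees(np.arctan2(d[1],d[0])),"len",np.linalg.norm(d)/2,"wid",np.linalg.norm(P[0]-P[1]))
```

```text
[[ 0.5587 -0.2288  0.152 ]
 [ 0.5557 -0.2498  0.152 ]
 [ 0.4792 -0.2382  0.152 ]
 [ 0.4822 -0.2163  0.152 ]] [ 0.5189 -0.2333  0.152 ]
yaw -8.96101371283789 len 0.0774569945462845 wid 0.02120417356104125
```

Emit:
{"api": "step_arm", "payload": {"commands": [85,0,0.001,-0.02,0,0,0,85,0,0.001,-0.04,0,0,0,85,0,0.001,-0.06,0,0,0,85,0,0.001,-0.073,0,0,0,85,0,0.001,-0.073,0,0,0,15,0,0.001,-0.073,0,0,0,15,0,0.001,-0.073,0,0,0,15,0,0.001,-0.073,0,0,0,15,0,0.001,-0.073,0,0,0,15,0,0.001,-0.073,0,0,0], "squeeze": 100}}

```text
clock: 3.95
position: [0.5189, -0.2336, 0.1167]
ee_rot: [0.998, -0.07, 0.0, 0.0]
ft_force: [-1.8, 0.8, 5.2]
grip_width: 0.25
grasp_force: 100.1
```

Emit:
{"api": "step_arm", "payload": {"commands": [15,0,0,-0.004,0,0,0,15,0,0,-0.008,0,0,0,15,0,0,-0.012,0,0,0,15,0,0,-0.015,0,0,0,15,0,0,-0.0175,0,0,0,15,0,0,-0.0175,0,0,0,15,0,0,-0.0175,0,0,0,15,0,0,-0.0175,0,0,0,15,0,0,-0.0175,0,0,0,15,0,0,-0.0175,0,0,0]}}

```text
clock: 5.2
position: [0.5193, -0.2337, 0.1073]
ee_rot: [0.998, -0.07, 0.001, 0.0]
ft_force: [-4.8, 1.8, 13.9]
grip_width: 0.249
grasp_force: 101.2
```

```bash
python3 w.py pics/w3.png; python3 -c "
from h import *
p=np.load('pose.npy');M,E=cam('wrist',dict(position=p[:3],ee_rot=p[3:]))
print(proj([[.5189,-.2335,.141],[.5189+.04*.99,-.2335-.04*.14,.141]],M,E))"
```

```text
5.2 [ 0.5193 -0.2337  0.1073] yaw x -7.971456849152517 tool z [ 1.5e-03 -8.0e-04 -1.0e+00] [ 0.62  0.31 -0.33  1.72  0.11  1.13 -1.45] [-4.8  1.8 13.9]
[[281.93909639 287.97509853]
 [282.1623353  193.50210804]]
```

View pics/w3.png

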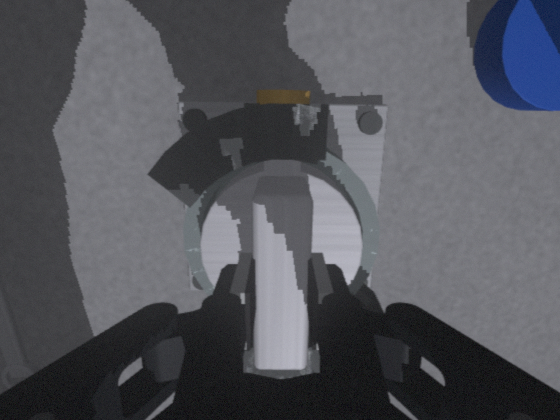

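The view shows the bar gripped squarely and the cover pressed about 9.5 mm. The force of 13.9 N matches the spring minus the cover's weight. Now I'll twist.

Emit:
{"api": "step_arm", "payload": {"commands": [15,0,0,-0.001,0,0,0.02,15,0,0,-0.001,0,0,0.045,15,0,0,-0.001,0,0,0.07,15,0,0,-0.001,0,0,0.095,15,0,0,-0.001,0,0,0.12,15,0,0,-0.001,0,0,0.145,15,0,0,-0.001,0,0,0.17,15,0,0,-0.001,0,0,0.2,15,0,0,-0.001,0,0,0.22,15,0,0,-0.001,0,0,0.22]}}

```text
clock: 6.5
position: [0.5204, -0.2338, 0.1071]
ee_rot: [0.962, 0.273, 0.002, 0.001]
ft_force: [-1.2, 0.7, 13.6]
grip_width: 0.249
grasp_force: 101.2
```

Emit:
{"api": "step_arm", "payload": {"commands": [15,-0.001,0,0,0,0,0.025,15,-0.001,0,0,0,0,0.05,15,-0.001,0,0,0,0,0.08,15,-0.001,0,0,0,0,0.11,15,-0.001,0,0,0,0,0.14,15,-0.001,0,0,0,0,0.17,15,-0.001,0,0,0,0,0.2,15,-0.001,0,0,0,0,0.23,15,-0.001,0,0,0,0,0.25,15,-0.001,0,0,0,0,0.25]}}

```text
clock: 7.75
position: [0.5185, -0.2332, 0.1064]
ee_rot: [0.784, 0.62, 0.0, 0.0]
ft_force: [-5.0, 3.7, 13.7]
grip_width: 0.248
grasp_force: 101.2
```

```bash
python3 w.py pics/w4.png
```

```text
7.75 [ 0.5185 -0.2332  0.1064] yaw x 76.69701997210844 tool z [ 6.e-04 -1.e-04 -1.e+00] [ 0.79  0.34 -0.54  1.72  0.19  1.14 -0.03] [-5.   3.7 13.7]
```

View pics/w4.png

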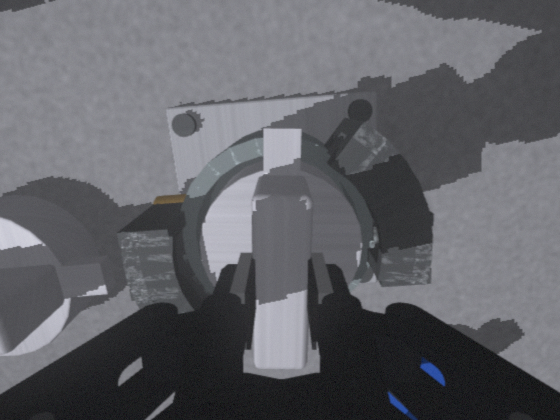

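The cover has turned 85° with its ear at (282,148), free between the hooks. I'll lift it straight up.

Emit:
{"api": "step_arm", "payload": {"commands": [15,0,0,0.01,0,0,0,15,0,0,0.02,0,0,0,15,0,0,0.03,0,0,0,15,0,0,0.045,0,0,0,15,0,0,0.07,0,0,0,15,0,0,0.1,0,0,0,15,0,0,0.14,0,0,0,15,0,0,0.18,0,0,0,15,0,0,0.22,0,0,0,15,0,0,0.22,0,0,0]}}

```text
clock: 9.05
position: [0.5193, -0.2339, 0.2394]
ee_rot: [0.785, 0.62, 0.001, 0.002]
ft_force: [-0.5, 0.6, -3.8]
grip_width: 0.25
grasp_force: 99.2
```

Run:
```python
from h import *
o=get_obs();print(o["position"],o["ft_force"],o["grip_width"])
t=camera("top")[:,:,::-1]; cv2.imwrite("pics/t2.png",cv2.resize(t[130:310,100:380],(800,514)))
```

```text
[ 0.51927446 -0.23392866  0.23936355] [-0.49076012  0.59089924 -3.84158769] 0.25041310724542554
```

View pics/t2.png

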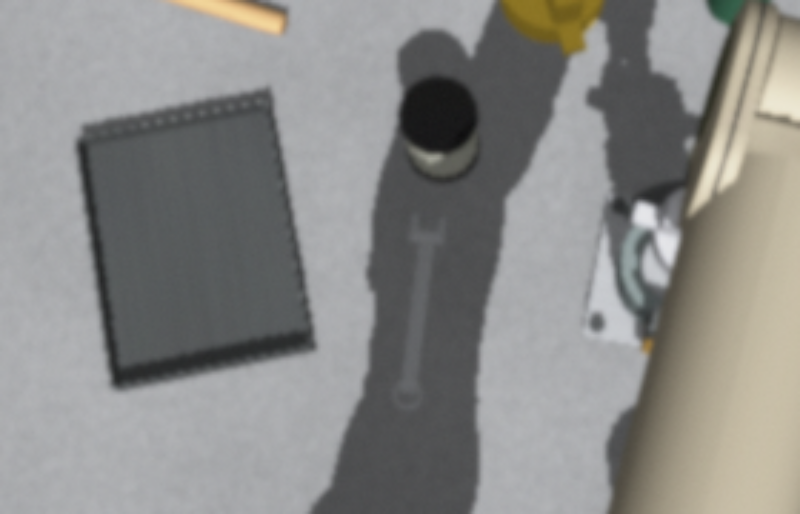

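The cover is held (3.8 N). The tray's centre is at about (0.530, 0.242), and its size checks out at 193 × 253 mm. I'll carry the cover there.

Emit:
{"api": "step_arm", "payload": {"commands": [15,0.002,0.05,0,0,0,0,15,0.004,0.12,0,0,0,0,15,0.006,0.21,0,0,0,0,15,0.008,0.3,0,0,0,0,15,0.01,0.39,0,0,0,0,15,0.012,0.48,0,0,0,0,15,0.014,0.57,0,0,0,0,15,0.016,0.66,0,0,0,0,15,0.018,0.74,0,0,0,0,15,0.018,0.79,0,0,0,0]}}

```text
clock: 10.35
position: [0.5278, 0.2429, 0.2356]
ee_rot: [0.784, 0.621, -0.001, -0.001]
ft_force: [-0.4, -0.2, -3.6]
grip_width: 0.245
grasp_force: 99.1
```

Emit:
{"api": "step_arm", "payload": {"commands": [15,0,0.003,0,0,0,0,15,0,0.003,-0.02,0,0,0,15,0,0.003,-0.05,0,0,0,15,0,0.003,-0.09,0,0,0,15,0,0.003,-0.13,0,0,0,15,0,0.003,-0.17,0,0,0,15,0,0.003,-0.2,0,0,0,15,0,0.003,-0.22,0,0,0,15,0,0.003,-0.23,0,0,0,15,0,0.003,-0.23,0,0,0]}}

```text
clock: 11.6
position: [0.529, 0.2422, 0.0988]
ee_rot: [0.785, 0.62, 0.0, 0.0]
ft_force: [0.6, -0.2, -3.3]
grip_width: 0.247
grasp_force: 99.1
```

```bash
python3 w.py pics/w5.png
```

```text
11.6 [0.529  0.2422 0.0988] yaw x 76.63488496438559 tool z [ 1.e-04  0.e+00 -1.e+00] [ 0.14  0.44 -0.8   1.68  0.34  1.17 -0.99] [ 0.6 -0.2 -3.3]
```

View pics/w5.png

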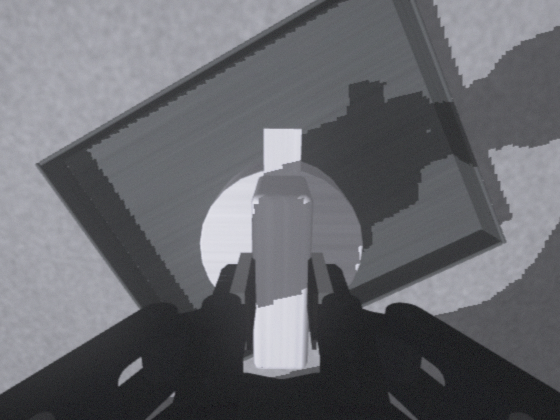

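Run:
```python
from h import *
p=np.load("pose.npy");M,E=cam("wrist",dict(position=p[:3],ee_rot=p[3:]))
A,B=ray((503,240),.03,M,E),ray((38,163),.03,M,E);print(A,B)
c,s=np.cos(np.radians(14)),np.sin(np.radians(14))
for q in(A,B):
    d=q-p[:3];print("tray-frame offset from TCP",c*d[0]+s*d[1],-s*d[0]+c*d[1])
```

```text
[0.67757685 0.18592527 0.03      ] [0.38259773 0.31184924 0.03      ]
tray-frame offset from TCP 0.13053255019458204 -0.09050531651859216
tray-frame offset from TCP -0.12522066273789156 0.10304008709906794
```

The cover is centred in the tray to within a few mm. I'll lower it, slowly at the end.

Emit:
{"api": "step_arm", "payload": {"commands": [15,0,0,-0.02,0,0,0,15,0,0,-0.04,0,0,0,15,0,0,-0.06,0,0,0,15,0,0,-0.075,0,0,0,15,0,0,-0.08,0,0,0,15,0,0,-0.083,0,0,0,15,0,0,-0.085,0,0,0,15,0,0,-0.087,0,0,0,15,0,0,-0.088,0,0,0,15,0,0,-0.088,0,0,0]}}

```text
clock: 12.9
position: [0.529, 0.2422, 0.0461]
ee_rot: [0.785, 0.62, 0.0, 0.0]
ft_force: [-1.4, 0.5, -2.5]
grip_width: 0.247
grasp_force: 99.1
```

Emit:
{"api": "step_arm", "payload": {"commands": [15,0,0,-0.0005,0,0,0,15,0,0,-0.001,0,0,0,15,0,0,-0.0015,0,0,0,15,0,0,-0.002,0,0,0,15,0,0,-0.002,0,0,0,15,0,0,-0.002,0,0,0,15,0,0,-0.002,0,0,0,15,0,0,-0.002,0,0,0,15,0,0,-0.002,0,0,0,15,0,0,-0.002,0,0,0]}}

```text
clock: 14.15
position: [0.5291, 0.2422, 0.0457]
ee_rot: [0.785, 0.62, 0.0, 0.0]
ft_force: [-3.9, -2.3, 8.0]
grip_width: 0.243
grasp_force: 100.5
```

The cover is resting on the tray floor. I'll release it and retreat upwards.

Emit:
{"api": "step_arm", "payload": {"commands": [30,0,0,0,0,0,0,45,0,0,0,0,0,0,70,0,0,0,0,0,0,70,0,0,0,0,0,0,70,0,0,0,0,0,0,70,0,0,0.03,0,0,0,70,0,0,0.08,0,0,0,70,0,0,0.14,0,0,0,70,0,0,0.22,0,0,0,70,0,0,0.3,0,0,0], "squeeze": 20}}

```text
clock: 15.4
position: [0.5287, 0.2424, 0.2277]
ee_rot: [0.784, 0.62, 0.001, 0.0]
ft_force: [1.7, 0.0, 0.8]
grip_width: 0.82
grasp_force: 0.0
```

```bash
python3 w.py pics/w6.png
python3 - <<'E'
from h import *
s=camera("scene")[:,:,::-1];w=cv2.imread("pics/w6.png")
cv2.imwrite("pics/c6.png",np.hstack([cv2.resize(w,(400,300)),cv2.resize(s,(400,300))]))
E
```

```text
15.4 [0.5287 0.2424 0.2277] yaw x 76.66492950621404 tool z [ 1.e-03  4.e-04 -1.e+00] [ 0.17  0.33 -0.85  1.52  0.25  1.4  -0.92] [1.7 0.  0.8]
```

View pics/c6.png

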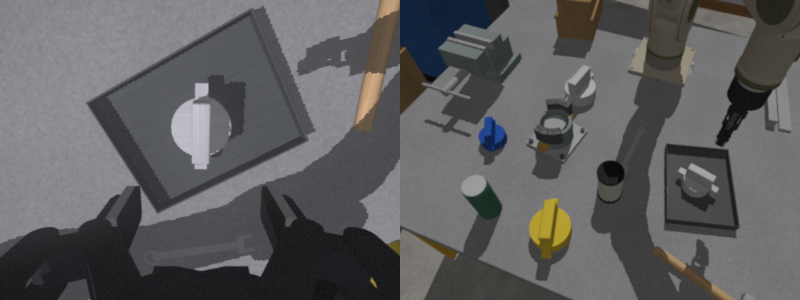

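The cover lies flat with its bar up in the middle of the tray (200,130 in the left half). The gripper is clear, and the cartridge and wrench haven't moved.

```bash
python3 -c "
from workcell import *
print(hand_in())"
```

```text
the job is handed in; nothing more can be done
None
```

I unlocked the cover, lifted it off and set it flat, bar up, near the middle of the tray; the gripper was clear, the cartridge and wrench looked undisturbed, and I handed the job in at about 15.5 s (no verdict was returned).

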